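Run a wound core round the cranked rod of the drying rack to its stop

TASK

The freshly wound core hangs near the open end of the lower rod of the drip-dry rack. Slide it along that rod, round both bends and in under the upper rod, until it sits against the stop collar, and leave it hanging there by itself. Do not disturb the two cores already drying on the upper rod, nor anything else on the bench.

Things in the scene. Friction and masses are not known exactly. Their poses are not given: they have to be found in the camera images.
- rack: Steel drip-dry rack, fixed. Origin on the bench; x square to the straight rod legs, away from the robot; y along them to the post; z up. Post 18 mm thick, 400 tall at x +30, y +200 mm, on a 150 x 100 x 10 foot; 36 mm clamp blocks hold two 8 mm rods that reach towards -y, one above the other, centre lines 140 and 360 mm up. Drip tray 22 mm high beneath (x -105 to +65, y -260 to +120 mm).
- core: The core to move: ring of bright copper windings, 52 mm outside, 30 mm hole, 20 mm thick along its axis, 80 to 170 g. Origin at its centre, y along its axis (it may be turned about that). It hangs on the lower rod's open-end leg (rack x -60, y -205 to -145 mm), centre 11 mm below the rod's centre line; loose (11 mm play all round when centred), stays where it is let go.
- rod_tip (a point): Point on the lower rod's centre line (8 mm rod, level, 140 mm above the bench from here to the stop) where its open end turns up 45 degrees, 22 mm, to a red 16 mm ball. Rack x -60, y -233, z 140 mm; axes of rack. The rod runs straight from here to rod_bend1, rod_bend2 and rod_stop.
- rod_bend1 (a point): Corner of the lower rod's first bend, 52 degrees, bend radius 22 mm (rack x -60, y -110, z 140 mm); the rounded rod passes 2.5 mm inside this corner. Axes of rack.
- rod_bend2 (a point): Corner of the second bend, 52 degrees back again, radius 22 mm (rack x +30, y -40, z 140 mm); the rod passes 2.5 mm inside this corner. Axes of rack.
- rod_stop (a point): On the lower rod's centre line, centre of the stop collar's face that looks to the open end (rack x +30, y +110, z 140 mm; axes of rack). Aluminium disc 40 mm across, 6 thick, 24 mm hub behind; the post's centre is 90 mm beyond this face. With the core against it, the core's centre is 10 mm short of this face.
- upper_tip (a point): On the upper rod's centre line where its open end turns up (rack x +30, y -48, z 360 mm; axes of rack). The upper rod runs straight from here to the post, right above the lower rod's last leg: an upright gripper does not fit there, one leaning back towards the robot by about 40 degrees does.
- drying_core1: One of two dark varnished cores of the same size hanging on the upper rod (this one near its stop collar, between y +75 and +98 mm of the rack's frame). Loose, must not be disturbed. Origin at its centre, y along its axis; its centre hangs 349 mm above the bench.
- drying_core2: The other dark core on the upper rod (between y 0 and +45 mm of the rack's frame). Same size and axes.
- wire_spool: Black spool of copper wire standing on the bench behind the rack, 70 mm diameter, 70 mm tall; loose. Origin at the centre of its underside. Swaps places with the jar and the tape.
- varnish_jar: Amber glass jar with yellow cap, 60 mm diameter, 85 mm tall, loose, behind the rack. Origin at the centre of its underside.
- tape_roll: Yellow roll of tape lying flat, 80 mm diameter, 20 mm high, loose, behind the rack. Origin at the centre of its underside.
- screwdriver: Screwdriver with red handle lying on the bench at the front right, 200 mm long along its x (handle to -x), 26 mm thick, loose. Origin under its middle.
- chuck_key: T-shaped steel chuck key lying on the bench at the front left, 90 mm long, 80 mm across its bar, 18 mm thick, loose. Origin under its cross bar.
Not all that is in view belongs to the job. What is meant by the core is not pink, and is the smaller of those in its own colour.

How it is judged:
By the outcome, as a careful person would: the job done as asked, in the order asked, and still so for the second after the job is handed in, with the robot touching nothing.
It also fails if it takes over 50 s, if anything falls off the work surface, if the arm or the gripper's body presses on something with over 40 N, if the wrist force passes 120 N, or if a joint passes its speed limit or range.

ROBOT

A 6-joint arm with a two-finger parallel gripper is mounted at the origin on the work surface. World frame = base frame: x ahead of the robot, y to its left, z up, the work surface at z = 0. Lengths are in m, angles in rad, forces in N, time in s.
With the tool pointing down it reaches from about 0.275 to 0.725 m from the base axis. Payload 15.9 kg.
Tool frame: the origin (TCP) lies on the centre line of the jaws, within the pads' length; the fingertips stand 22 mm ahead of it and the grasp point (between the pads) lies 3 mm ahead of it (tips_ahead is the distance from the TCP to the fingertips, in m); z points along the fingers, y is the line along which they close (so a half turn about z gives the same grasp; the last joint's range is limited). The gripper opens to 85 mm and grips with 20 to 120 N. Pads are 22 mm wide; open, the fingers measure 114 mm over their backs; the gripper's body (76 mm by 85 mm) begins 54 mm behind the grasp point. The pads swing forward as they close: fully open they stand 13 mm farther back than shut.
Start: joints at [-1.268, 0.213, -0.034, 1.323, 0, 1.571], TCP at [0.149, -0.477, 0.253] pointing down, gripper open.
Joint ranges: [-2.98, 2.98], [-0.74, 1.72], [-1.14, 1.35], [-2.1, 2.04], [-1.57, 1.44], [-3.14, 3.14]. Speed limits (rad/s): [1.89, 1.89, 2.39, 2.57, 3.14, 3.14].

INTERFACE

Orientations are given as a 3x3 rotation matrix whose columns are the frame's x, y, z axes.
In Python, from plant import state, snapshot, close_job, tips_ahead gives the robot as it stands.
- The arm moves only by the tool play_rows, never from a script. Its argument "series" is a list of rows, each a list of 6 numbers: the shift along the tool's x, y, z in units of 40 mm (1.0 is 40 mm), then the turn, a rotation vector about the tool's x, y, z in units of 5 degrees (1.0 is 5 degrees). A call has 1 to 12 rows; each row shifts and turns the commanded pose from where the row before left it, along the tool's axes as they then stand; what a row does not reach is not made up. A row lasts 1/8 s, in which the tool goes at most 62.5 mm and 10.7 degrees, less where a joint would pass 70% of its speed; a pose out of reach is approached as far as the arm can. A call is refused whole if a number of a shift passes 1 or a number of a turn 1, either way. A call with a gripper value outside its range is refused whole. "jaw" is the finger opening in mm, from 0 to 85.4, set as the call begins (left out, the last holds). The fingers move at their own pace and stop on an object; "squeeze" is the grip in N (left out, the last holds). Time passes only in rows, so rows that do not move let the fingers close. It gives the time, the measured TCP pose, the force, the opening and the grip force at its end, in the units of the state.
- state(): the state, without advancing time (a new reading comes with each control period).
- snapshot(name): name is "scene" or "top" or "wrist"; returns a dict with "image" (480x640x3 uint8, blue, green, red), "K" (3x3 intrinsics, pixels), "k1" (the pictures are not rectified: a ray, as slopes to the right and down, at radius r is drawn at 1 + k1 r^2 times it, then the intrinsics apply), "xyz" and "rotation" of the camera in the world; the wrist camera has in their place "tool_from_camera" (4x4, takes a point from camera to tool coordinates, whose origin is the TCP and whose axes are the flange's). Camera axes: x right, y down, z forward; pixel columns grow to the right and rows downward; lengths in m; the calibration is good to about 2 mm. A picture is of the moment at which its call begins: read the wrist's pose just before it. There is no depth.
- close_job(): hands the job in; it is judged then, once.
The state is a dict: "time_s": time; "joints": joint angles; "joint_velocities": joint speeds; "effort": joint torques, N m; "ee_pos": TCP position; "eef_rot": TCP orientation; "contact_force": force on the tool from outside, world axes, zero at the start; "moment": the same for the moment, N m; "width": finger opening in m; "finger_force": force on a finger pad.
Only numpy, scipy, OpenCV 4.12 (cv2) and the standard library are available. Lean on these libraries where they do the work, as an engineer would, in place of code of your own. Each camera call takes 0.05 s, during which the arm holds its last target. There are 200 camera calls.

## Working session

There is one attempt and no reset: what is moved stays moved. The work goes in short steps, Python scripts to look and compute and a tool call to move; the robot and the scene stay as the last step left them, time stands still between calls to the robot, and variables do not carry over. Pictures are saved under pics/ and viewed, at most 10 in all, crops included, and the job is handed in when it is done.

Besides the shell and the picture viewer there is one more tool, called after ">>>" in YAML: its name, and indented under it one key for each argument. play_rows: Moves the arm, as the interface text tells. Its arguments: {"type":"object","properties":{"series":{"type":"array"},"jaw":{"type":"number"},"squeeze":{"type":"number"}},"required":["series"]}

```bash
ls; mkdir -p pics
python3 - <<'E'
from plant import *
import cv2,numpy as np,pickle
d={}
for n in("scene","top","wrist"):
    s=snapshot(n); d[n]=s; cv2.imwrite(f"pics/{n}0.png",s["image"]); print(n,{k:np.round(v,4).tolist() for k,v in s.items() if k!="image"})
pickle.dump(d,open("d0.pkl","wb"))
print(state())
E
```

```text
pics
scene {'K': [[583.6817, 0.0, 308.9496], [0.0, 583.6817, 239.8425], [0.0, 0.0, 1.0]], 'k1': -0.1024, 'xyz': [1.376, 0.6199, 1.4719], 'rotation': [[-0.6096, 0.6037, -0.5138], [0.7927, 0.4665, -0.3924], [0.0028, -0.6465, -0.7629]]}
top {'K': [[585.8821, 0.0, 325.9848], [0.0, 585.8821, 244.9973], [0.0, 0.0, 1.0]], 'k1': -0.0032, 'xyz': [0.4379, 0.0045, 1.4761], 'rotation': [[0.0008, -0.9961, 0.0886], [-1.0, -0.0011, -0.0026], [0.0027, -0.0886, -0.9961]]}
wrist {'K': [[344.7474, 0.0, 317.9461], [0.0, 344.7474, 242.9812], [0.0, 0.0, 1.0]], 'k1': -0.0629, 'tool_from_camera': [[-0.0016, -0.9615, -0.2749, 0.0699], [1.0, -0.0016, -0.0002, 0.0008], [-0.0003, -0.2749, 0.9615, -0.1205], [0.0, 0.0, 0.0, 1.0]]}
{'time_s': 0.15, 'joints': array([-1.26799628e+00,  2.13247151e-01, -3.48853853e-02,  1.32350858e+00,
       -2.98975175e-05,  1.57080356e+00]), 'joint_velocities': array([-5.28210100e-05, -9.47066169e-04,  2.04890249e-03,  6.22595094e-04,
       -1.23831687e-03, -9.81615201e-04]), 'effort': array([-7.73673810e-05, -6.86406398e+01,  4.87248302e+01,  1.31297624e-02,
        1.04905248e-04, -4.61188370e-05]), 'ee_pos': array([ 0.14901684, -0.47702544,  0.25293956]), 'eef_rot': array([[ 9.54507424e-01,  2.98187020e-01, -2.80448923e-04],
       [ 2.98187150e-01, -9.54507091e-01,  7.97442046e-04],
       [-2.99036183e-05, -8.44790619e-04, -9.99999643e-01]]), 'contact_force': array([ 0.03154307, -0.52665322, -0.14639351]), 'moment': array([ 0.02260542, -0.01735727,  0.0061453 ]), 'finger_force': 0.0, 'width': 0.08538913047042564}
```

View pics/scene0.png

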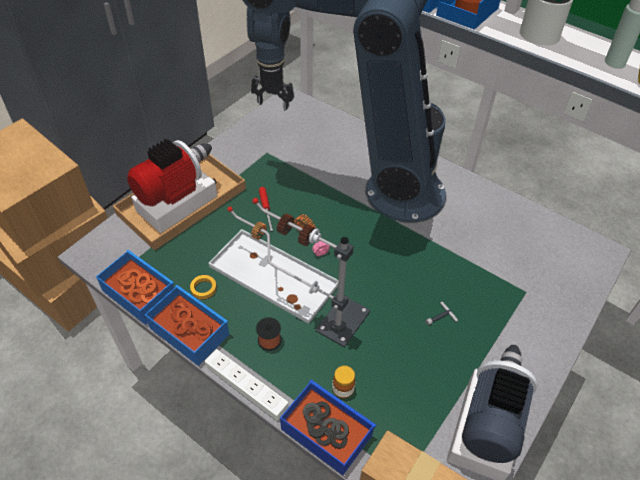

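View pics/top0.png

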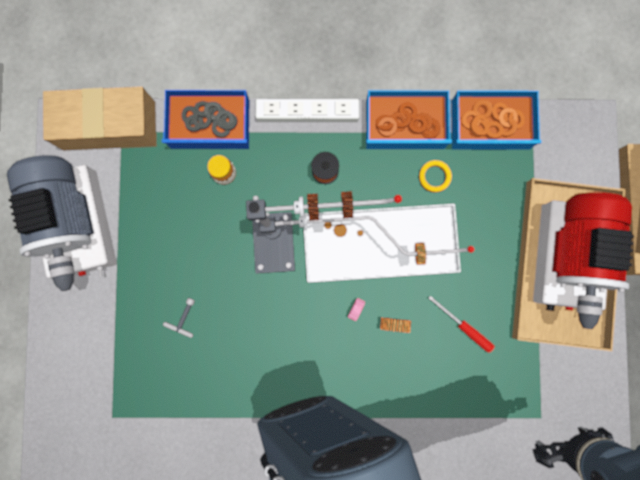

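Scene view: the copper core on the lower rod is at about (258,230), with dark cores on the upper rod at (285,222) and (303,235). Top view: the candidates are a copper ring on the rod at (420,253), a larger copper coil on the bench at (395,325), and a pink piece at (357,309). The ring on the rod fits, being copper, the smaller one, and hanging on the open-end leg. I'll confirm that in a crop and fit the rack pose.

```bash
cat > h.py <<'E'
import cv2,numpy as np
def ray(s,px):
    u=cv2.undistortPoints(np.float64(px).reshape(-1,1,2),s["K"],np.array([s["k1"],0,0,0]))[:,0]
    d=np.c_[u,np.ones(len(u))]@np.asarray(s["rotation"]).T
    return np.asarray(s["xyz"]),d/np.linalg.norm(d,axis=1)[:,None]
def plane(s,px,z):
    o,d=ray(s,px); return o+d*((z-o[2])/d[:,2])[:,None]
def proj(s,P):
    R=np.asarray(s["rotation"]).T
    return cv2.projectPoints(np.float64(P).reshape(-1,1,3),cv2.Rodrigues(R)[0],-R@s["xyz"],s["K"],np.array([s["k1"],0,0,0,]))[0][:,0]
def tri(ss,pxs):
    A=np.zeros((3,3));b=np.zeros(3)
    for s,p in zip(ss,pxs):
        o,d=ray(s,[p]);M=np.eye(3)-np.outer(d[0],d[0]);A+=M;b+=M@o
    return np.linalg.solve(A,b)
E
python3 - <<'E'
from h import *; import pickle
d=pickle.load(open("d0.pkl","rb"))
def blobs(im,roi,f):
    x0,y0,x1,y1=roi; h=cv2.cvtColor(im,cv2.COLOR_BGR2HSV)[y0:y1,x0:x1]
    m=f(h[...,0].astype(int),h[...,1].astype(int),h[...,2].astype(int)).astype(np.uint8)
    n,l,st,c=cv2.connectedComponentsWithStats(m)
    for i in range(1,n):
        if st[i,4]>8: print(st[i,4],np.round(c[i]+[x0,y0],1),st[i,:4]+[x0,y0,0,0])
red=lambda h,s,v:((h<6)|(h>174))&(s>170)&(v>90)
cop=lambda h,s,v:(h>5)&(h<20)&(s>80)
t,s=d["top"],d["scene"]
print("red top");blobs(t["image"],(380,180,490,270),red)
print("red scene");blobs(s["image"],(215,180,290,250),red)
print("cop top");blobs(t["image"],(300,180,450,340),cop)
print("cop scene");blobs(s["image"],(215,190,330,320),cop)
m=cv2.inRange(t["image"],(190,190,190),(255,255,255));m[:190]=0;m[290:]=0;m[:,:300]=0;m[:,470:]=0
c=max(cv2.findContours(m,0,2)[0],key=cv2.contourArea);b=cv2.boxPoints(cv2.minAreaRect(c));print("tray",b,plane(t,b,.022))
a=cv2.resize(t["image"][180:345,240:490],(750,495),interpolation=cv2.INTER_CUBIC)
cv2.imwrite("pics/c1.png",a)
a=cv2.resize(s["image"][180:350,200:380],(760,600)[:2],interpolation=cv2.INTER_CUBIC);cv2.imwrite("pics/c2.png",a)
E
```

```text
red top
32 [397.5 198.5] [395 196   6   6]
18 [470.3 248.9] [468 247   5   5]
red scene
131 [263.6 197.3] [259 187  10  22]
21 [255. 200.] [253 198   5   5]
15 [229.4 208.4] [228 207   4   4]
cop top
36 [324.5 180.8] [317 180  16   3]
238 [347.  203.6] [341 192  12  26]
226 [312.6 205.8] [307 194  11  26]
32 [327.5 224.5] [325 222   6   6]
108 [339.8 229.9] [334 225  12  11]
17 [359.9 232.6] [358 231   5   4]
170 [420.2 253.3] [415 243  11  21]
365 [395.2 324.7] [380 318  31  15]
cop scene
263 [224.6 196.1] [215 190  28  19]
468 [297.7 225.6] [277 214  39  32]
154 [257.9 229.6] [252 222  15  18]
33 [253.2 254.9] [250 253   8   5]
15 [280.3 288.7] [278 287   5   4]
74 [291.8 298.5] [287 295  11   9]
25 [297.2 306.7] [294 305   7   5]
tray [[302.3392  213.55212]
 [455.48373 203.06274]
 [460.17838 271.6042 ]
 [307.03384 282.09357]] [[ 0.64627859  0.05992987  0.022     ]
 [ 0.67331128 -0.3242451   0.022     ]
 [ 0.50131824 -0.33268242  0.022     ]
 [ 0.47498453  0.04754573  0.022     ]]
```

View pics/c1.png

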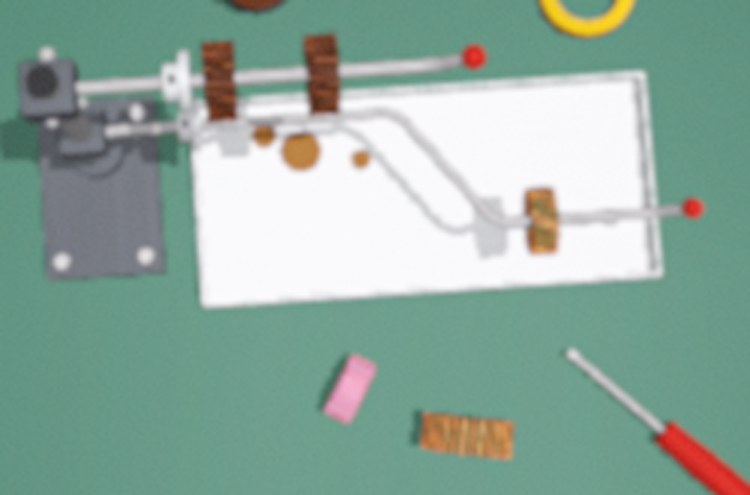

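View pics/c2.png

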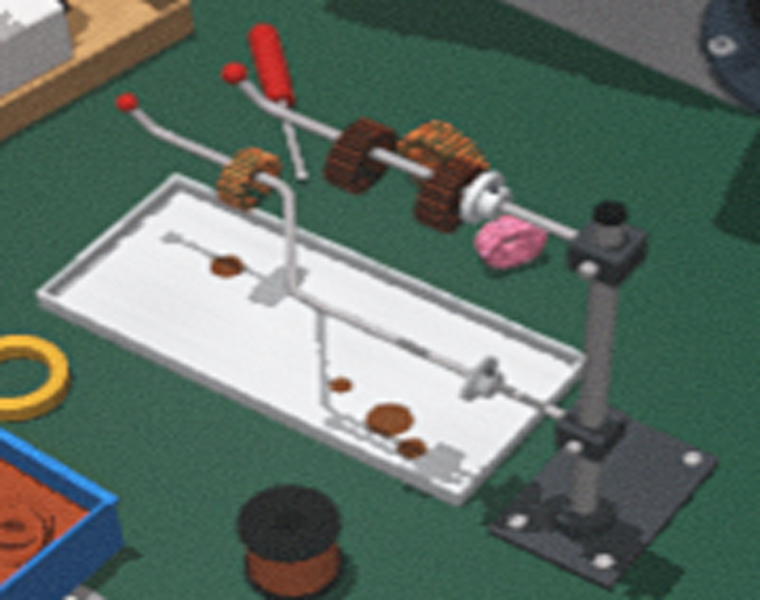

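The crop confirms it: the single narrow copper ring on the lower rod at top (420,253) is the core. The wider copper coil at (395,325) and the pink one at (357,309) are decoys. Next I'll fit the rack pose and plan the approach.

```bash
cat >> h.py <<'E'
from scipy.spatial.transform import Rotation as Ro
import json
def rackT(p):
    return Ro.from_euler('z',p[2]).as_matrix(),np.array([p[0],p[1],0])
def R_tool(yaw,tilt):  # yaw world z (rad), lean back tilt
    c,s=np.cos(tilt),np.sin(tilt)
    return Ro.from_euler('z',yaw).as_matrix()@np.array([[0,c,s],[1,0,0],[0,s,-c]])
def delta(st,Rt,grasp):
    """world target of grasp point (3mm ahead of TCP)-> shift in tool units of 40mm, rotvec in 5deg units (turn after shift)"""
    R=np.array(st["eef_rot"]); t=np.array(grasp)-Rt[:,2]*.003
    return R.T@(t-st["ee_pos"])/.04, Ro.from_matrix(R.T@Rt).as_rotvec(degrees=True)/5, t
E
python3 - <<'E'
from h import *; import pickle
from plant import state
from scipy.optimize import least_squares
d=pickle.load(open("d0.pkl","rb"));t,s=d["top"],d["scene"]
lb=tri([s,t],[(229.4,208.4),(470.3,248.9)]);ub=tri([s,t],[(255,200),(397.5,198.5)]);core=tri([s,t],[(257.9,229.6),(420.2,253.3)])
print("balls",lb,ub,"core",core)
tray=plane(t,[[302.3,213.6],[455.5,203.1],[460.2,271.6],[307,282.1]],.022)
lbp=plane(t,[(470.3,248.9)],.1556)[0];ubp=plane(t,[(397.5,198.5)],.3756)[0];print(lbp,ubp)
L=np.array([[65,120],[65,-260],[-105,-260],[-105,120],[-60,-248.6],[30,-63.6]])/1e3
W=np.vstack([tray[:,:2],lbp[:2],ubp[:2]])
def f(p):
    R,o=rackT(p); return (L@R[:2,:2].T+o[:2]-W).ravel()
r=least_squares(f,[.57,-.13,.07],loss="soft_l1",f_scale=.002);p=r.x;print("rack",p,(f(p)*1e3).reshape(-1,2).round(1))
json.dump(p.tolist(),open("rack.json","w"))
R,o=rackT(p)
c=plane(t,[(420.2,253.3)],.13)[0];print("core in rack",R.T@(c-o),R.T@(core-o))
for n,P in dict(core=(-60,(R.T@(c-o))[1]*1e3,129),b1=(-60,-110,140),b2=(30,-40,140),end=(30,100,140)).items(): print(n,(R@(np.array(P)/1e3)+o).round(4))
E
```

```text
balls [ 0.54591279 -0.32280208  0.16628136] [ 0.62270926 -0.13252815  0.38546315] core [ 0.53840913 -0.215504    0.13520801]
[ 0.54689934 -0.3256379   0.1556    ] [ 0.6246836  -0.13421566  0.3756    ]
rack [ 0.58948058 -0.06802361  0.06816779] [[-0.  -3.9]
 [-1.2  1.3]
 [ 1.1 -1.8]
 [ 1.6 -3.1]
 [-0.3  5.5]
 [-0.9  4.8]]
core in rack [-0.0607417  -0.14440459  0.13      ] [-0.06099846 -0.14365914  0.13520801]
core [ 0.5395 -0.2162  0.129 ]
b1 [ 0.5371 -0.1819  0.14  ]
b2 [ 0.6221 -0.1059  0.14  ]
end [0.6126 0.0338 0.14  ]
```

>>> play_rows:
  series:
    - [0.66,-0.36,-0.1,0,0,0]
    - [0.66,-0.36,-0.1,0,0,0]
    - [0.66,-0.36,-0.1,0,0,0]
    - [0.66,-0.36,-0.1,0,0,0]
    - [0.66,-0.36,-0.1,0,0,0]
    - [0.66,-0.36,-0.1,0,0,0]
    - [0.66,-0.36,-0.1,0,0,0]
    - [0.66,-0.36,-0.1,0,0,0]
    - [0.66,-0.36,-0.1,0,0,0]
    - [0.66,-0.36,-0.1,0,0,0]
    - [0.66,-0.36,-0.1,0,0,0]
    - [0.66,-0.36,-0.1,0,0,0]
  jaw: 85

```text
time_s: 1.65
ee_pos: [0.4005, -0.217, 0.3013]
eef_rot: [[0.955, 0.298, -0.0], [0.298, -0.955, 0.0], [-0.0, -0.0, -1.0]]
contact_force: [-0.1, -0.9, 0.8]
width: 0.0854
finger_force: 0.0
```

```bash
cat > p.py <<'E'
# usage: p.py x y z yawdeg tiltdeg : grasp-point target in rack frame (mm)
from h import *;import sys
from plant import state
a=list(map(float,sys.argv[1:])); p=json.load(open("rack.json")); R,o=rackT(p); st=state()
Rt=R_tool(p[2]+np.radians(a[3]),np.radians(a[4])); back=a[5]/1e3 if len(a)>5 else 0
g=R@(np.array(a[:3])/1e3)+o-Rt[:,2]*back
sh,rv,t=delta(st,Rt,g)
cur=R.T@(st["ee_pos"]+.003*st["eef_rot"][:,2]-o)*1e3
print("t",round(st["time_s"],2),"joints",st["joints"].round(2),"rack grasp now mm",cur.round(1),"w",round(st["width"]*1e3,1),"F",st["contact_force"].round(1),"ff",round(st["finger_force"],1))
print("shift in tool now",sh.round(2),"turn",rv.round(2),"shift if turned first",(Rt.T@(t-st["ee_pos"])/.04).round(2))
E
python3 p.py -60 -144 129 0 40 110
```

```text
t 1.65 joints [-0.5   0.12 -0.03  1.43 -0.    2.34] rack grasp now mm [-198.7 -135.8  298.3] w 85.4 F [-0.1 -0.9  0.8] ff 0.0
shift in tool now [1.56 0.58 2.14] turn [ -6.76   5.33 -14.65] shift if turned first [-0.21 -0.11  2.7 ]
```

>>> play_rows:
  series:
    - [0,0,0,-0.38,0.3,-0.81]
    - [0,0,0,-0.38,0.3,-0.81]
    - [0,0,0,-0.38,0.3,-0.81]
    - [0,0,0,-0.38,0.3,-0.81]
    - [0,0,0,-0.38,0.3,-0.81]
    - [0,0,0,-0.38,0.3,-0.81]
    - [0,0,0,-0.38,0.3,-0.81]
    - [0,0,0,-0.38,0.3,-0.81]
    - [0,0,0,-0.38,0.3,-0.81]
    - [0,0,0,-0.38,0.3,-0.81]
    - [0,0,0,-0.38,0.3,-0.81]
    - [0,0,0,-0.38,0.3,-0.81]

```text
time_s: 3.15
ee_pos: [0.3998, -0.2177, 0.3012]
eef_rot: [[0.362, 0.807, 0.467], [0.926, -0.37, -0.078], [0.11, 0.46, -0.881]]
contact_force: [-0.4, -0.0, 0.1]
width: 0.0849
finger_force: 0.0
```

>>> play_rows:
  series:
    - [0,0,0,-0.38,0.3,-0.81]
    - [0,0,0,-0.38,0.3,-0.81]
    - [0,0,0,-0.38,0.3,-0.81]
    - [0,0,0,-0.38,0.3,-0.81]
    - [0,0,0,-0.38,0.3,-0.81]
    - [0,0,0,-0.38,0.3,-0.81]
    - [0,0,0,0,0,0]

```text
time_s: 4.03
ee_pos: [0.3995, -0.218, 0.3008]
eef_rot: [[-0.063, 0.759, 0.648], [0.998, 0.046, 0.043], [0.003, 0.649, -0.761]]
contact_force: [-0.2, 0.8, 0.5]
width: 0.0849
finger_force: 0.0
```

```bash
python3 p.py -60 -144 129 0 40 75
python3 - <<'E'
from plant import *; import pickle,cv2
st=state();s=snapshot("wrist");pickle.dump((st,s),open("w1.pkl","wb"));cv2.imwrite("pics/w1.png",s["image"])
E
```

```text
t 4.03 joints [-0.83 -0.31 -0.63  0.77  0.53  0.81] rack grasp now mm [-197.8 -136.7  298.5] w 84.9 F [-0.2  0.8  0.5] ff 0.0
shift in tool now [-0.18 -0.11  3.59] turn [ 0.1   0.02 -0.07] shift if turned first [-0.18 -0.08  3.59]
```

View pics/w1.png

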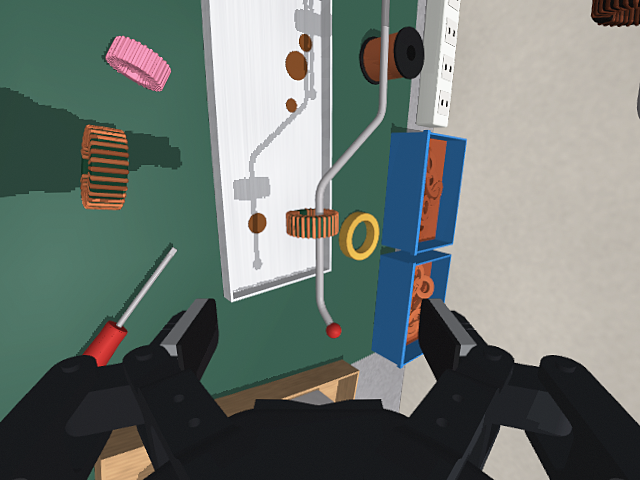

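The wrist view shows the core at about (312,222), with the rod running up the picture through it, bend 1 at (322,190) and bend 2 at (382,110). The fingers lie to either side of the rod. I'll refine the positions from this view.

Run:
```python
from h import *; import pickle
st,s=pickle.load(open("w1.pkl","rb"));T=s["tool_from_camera"]
s["rotation"]=st["eef_rot"]@T[:3,:3]; s["xyz"]=st["ee_pos"]+st["eef_rot"]@T[:3,3]
p=json.load(open("rack.json"));R,o=rackT(p)
f=lambda px,z:(((plane(s,[px],z)[0]-o)@R)*1e3).round(1)
print("core",f((312.5,222.5),.129),"rod near core",f((320,250),.140),f((320.5,205),.140),"ball",f((334,330),.161))
g=lambda P:proj(s,np.array(P)/1e3@R.T+o).round(1).tolist()
print("b1,b2,tip,stop pix",g([(-60,-110,140),(30,-40,140),(-60,-233,140)]),g([(-60,-254,161)]))
```

```text
core [ -60.1 -144.8  129. ] rod near core [ -59.8 -171.5  140. ] [ -58.8 -125.6  140. ] ball [ -59.3 -254.   161. ]
b1,b2,tip,stop pix [[319.5, 189.1], [382.1, 117.2], [320.2, 305.1]] [[333.5, 330.2]]
```

>>> play_rows:
  series:
    - [-0.06,-0.03,0.6,0.1,0,-0.07]
    - [-0.06,-0.03,0.6,0,0,0]
    - [-0.06,-0.03,0.6,0,0,0]
    - [-0.06,-0.02,0.6,0,0,0]
    - [0,0,0.6,0,0,0]
    - [0,0,0.6,0,0,0]
    - [0,0,0.6,0,0,0]
    - [0,0,0,0,0,0]

```text
time_s: 5.08
ee_pos: [0.5053, -0.2196, 0.1687]
eef_rot: [[-0.069, 0.765, 0.64], [0.998, 0.053, 0.044], [-0.0, 0.641, -0.767]]
contact_force: [0.4, -0.2, 0.3]
width: 0.0849
finger_force: 0.0
```

```bash
python3 p.py -60 -147.5 129 0 40 0
```

```text
t 5.08 joints [-0.63 -0.03 -0.78  0.26  0.43  1.  ] rack grasp now mm [ -92.4 -145.5  166.4] w 84.9 F [ 0.4 -0.2  0.3] ff 0.0
shift in tool now [-0.05  0.02  1.24] turn [-0.02 -0.    0.01] shift if turned first [-0.05  0.02  1.24]
```

>>> play_rows:
  series:
    - [-0.02,0.01,0.4,0,0,0]
    - [-0.02,0.01,0.4,0,0,0]
    - [-0.01,0,0.4,0,0,0]
    - [0,0,0,0,0,0]

```text
time_s: 5.58
ee_pos: [0.5367, -0.2202, 0.1338]
eef_rot: [[-0.069, 0.764, 0.641], [0.998, 0.054, 0.043], [-0.002, 0.643, -0.766]]
contact_force: [0.1, 0.1, 0.3]
width: 0.085
finger_force: 0.0
```

>>> play_rows:
  series:
    - [0,0,0,0,0,0]
    - [0,0,0,0,0,0]
    - [0,0,0,0,0,0]
    - [0,0,0,0,0,0]
    - [0,0,0,0,0,0]
    - [0,0,0,0,0,0]
    - [0,0,0,0,0,0]
    - [0,0,0,0,0,0]
  jaw: 40
  squeeze: 30

```text
time_s: 6.58
ee_pos: [0.5368, -0.2207, 0.1347]
eef_rot: [[-0.069, 0.763, 0.643], [0.998, 0.054, 0.042], [-0.003, 0.644, -0.765]]
contact_force: [-7.4, 1.5, 8.3]
width: 0.0513
finger_force: 29.4
```

```bash
python3 p.py -60 -147.5 140 0 40 0; python3 p.py -60 -118 140 0 40;python3 - <<'E'
from plant import *; import cv2
s=snapshot("wrist");cv2.imwrite("pics/w2.png",s["image"])
E
```

```text
t 6.58 joints [-0.59  0.07 -0.79  0.13  0.4   1.04] rack grasp now mm [ -61.  -148.7  132.4] w 51.3 F [-7.4  1.5  8.3] ff 29.4
shift in tool now [ 0.03  0.14 -0.13] turn [0.02 0.02 0.03] shift if turned first [ 0.03  0.14 -0.13]
t 6.58 joints [-0.59  0.07 -0.79  0.13  0.4   1.04] rack grasp now mm [ -61.  -148.7  132.4] w 51.3 F [-7.4  1.5  8.3] ff 29.4
shift in tool now [ 0.77  0.14 -0.13] turn [0.02 0.02 0.03] shift if turned first [ 0.77  0.14 -0.13]
```

View pics/w2.png

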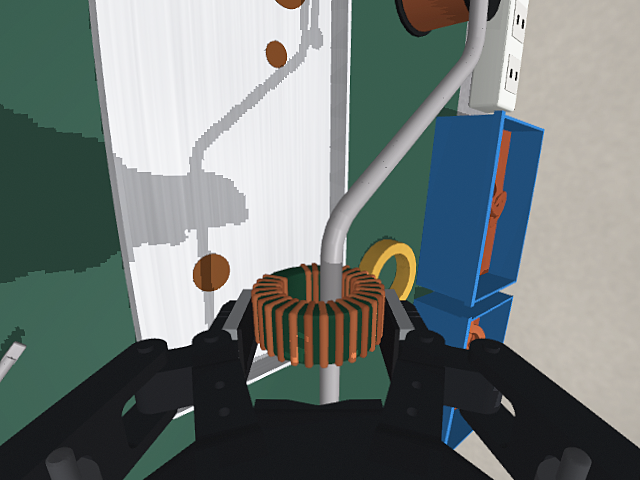

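The core is gripped between the pads at about (318,315), with the rod through its hole. I'll lift it 11 mm to centre the rod, then advance to bend 1.

>>> play_rows:
  series:
    - [0,0.06,-0.07,0,0,0]
    - [0,0.06,-0.07,0,0,0]
    - [0,0.06,-0.07,0,0,0]
    - [0,0,0,0,0,0]
    - [0.13,0,0,0,0,0]
    - [0.13,0,0,0,0,0]
    - [0.13,0,0,0,0,0]
    - [0.13,0,0,0,0,0]
    - [0,0,0,0,0,0]

```text
time_s: 7.75
ee_pos: [0.5354, -0.1991, 0.1447]
eef_rot: [[-0.069, 0.764, 0.642], [0.998, 0.055, 0.043], [-0.002, 0.643, -0.766]]
contact_force: [-0.8, -0.3, -0.7]
width: 0.0509
finger_force: 31.4
```

```bash
python3 p.py -58 -112 143 -20 40;  cat > ws.py <<'E'
# ring position in rack from the scene/top views by colour; prints rack mm
E
python3 - <<'E'
from plant import *; from h import *
s=snapshot("wrist");cv2.imwrite("pics/w3.png",s["image"])
E
```

```text
t 7.75 joints [-0.55  0.03 -0.8   0.14  0.38  1.07] rack grasp now mm [ -61.  -127.1  142.4] w 50.9 F [-0.8 -0.3 -0.7] ff 31.4
shift in tool now [0.39 0.07 0.04] turn [ 0.01 -2.56  3.09] shift if turned first [ 0.4  -0.04 -0.05]
```

View pics/w3.png

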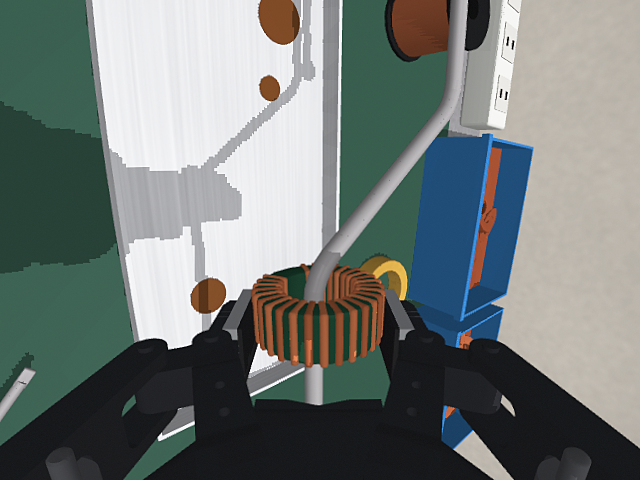

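Contact force is near zero and the rod is centred in the hole, at about (315,285). Next is bend 1.

>>> play_rows:
  series:
    - [0.1,0.01,0.01,0,-0.64,0.77]
    - [0.1,0.01,0.01,0,-0.64,0.77]
    - [0.1,0.01,0,0,-0.64,0.77]
    - [0.1,0.0,0,0,-0.64,0.77]
    - [0.17,0.06,0.05,0,-0.64,0.77]
    - [0.17,0.06,0.05,0,-0.64,0.77]
    - [0.17,0.05,0.04,0,-0.64,0.77]
    - [0,0,0,0,0,0]

```text
time_s: 8.8
ee_pos: [0.5542, -0.167, 0.1451]
eef_rot: [[0.515, 0.656, 0.552], [0.857, -0.394, -0.33], [0.001, 0.644, -0.765]]
contact_force: [0.6, 1.1, -1.2]
width: 0.0511
finger_force: 31.4
```

```bash
python3 p.py 10 -63 142.5 -35 40;python3 - <<'E'
from plant import *; from h import *
s=snapshot("wrist");cv2.imwrite("pics/w4.png",s["image"])
E
```

```text
t 8.8 joints [-0.18  0.   -0.84  0.06 -0.23  1.86] rack grasp now mm [-40.3 -97.4 142.8] w 51.1 F [ 0.6  1.1 -1.2] ff 31.4
shift in tool now [1.43 0.41 0.36] turn [ 0.01 -0.03  0.01] shift if turned first [1.43 0.41 0.35]
```

View pics/w4.png

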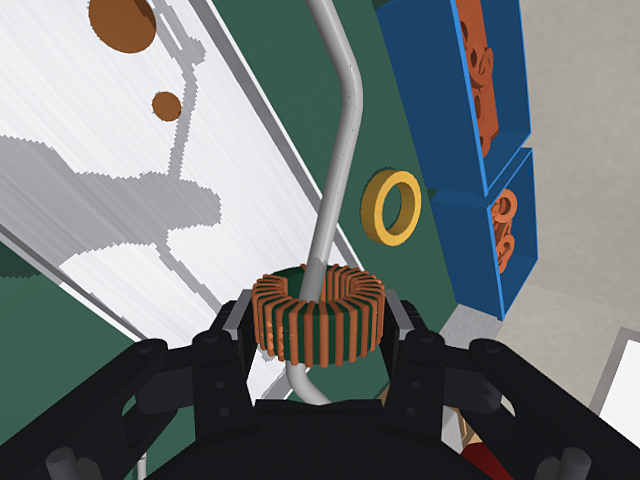

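Round bend 1 with low force, and the rod enters the hole about 3 mm left of centre at about (305,280). I'll trim that while going along the diagonal and into bend 2.

>>> play_rows:
  series:
    - [0.23,0.05,0.04,0,0,0]
    - [0.23,0.05,0.04,0,0,0]
    - [0.23,0.05,0.04,0,0,0]
    - [0.23,0.05,0.04,0,0,0]
    - [0.23,0.05,0.04,0,0,0]
    - [0.23,0.05,0.04,0,0,0]
    - [0.23,0.05,0.04,0,0,0]
    - [0.13,0.05,0.04,0,0.64,-0.77]
    - [0.13,0.05,0.04,0,0.64,-0.77]
    - [0.13,0.05,0.04,0,0.64,-0.77]
    - [0,0,0,0,0,0]

```text
time_s: 10.22
ee_pos: [0.6157, -0.1114, 0.1455]
eef_rot: [[0.278, 0.736, 0.618], [0.961, -0.213, -0.178], [0.0, 0.643, -0.766]]
contact_force: [-1.1, 3.4, -1.0]
width: 0.0512
finger_force: 31.5
```

```bash
python3 p.py 29 -20 142.5 0 40;python3 - <<'E'
from plant import *; from h import *
s=snapshot("wrist");cv2.imwrite("pics/w5.png",s["image"])
E
```

```text
t 10.22 joints [-0.14  0.08 -0.77  0.03 -0.09  1.68] rack grasp now mm [ 25.  -45.8 143.2] w 51.2 F [-1.1  3.4 -1. ] ff 31.5
shift in tool now [ 0.62 -0.11 -0.07] turn [ 0.01  2.57 -3.07] shift if turned first [0.63 0.06 0.07]
```

View pics/w5.png

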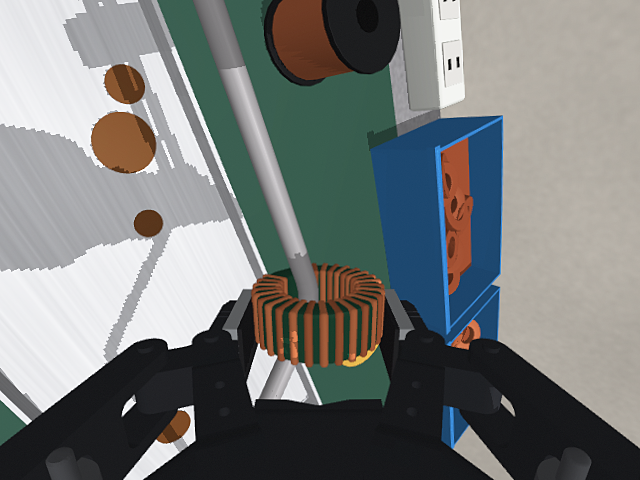

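Now mid bend 2, with the rod through the hole and a force of about 3 N. I'll finish the turn and straighten onto the last leg.

>>> play_rows:
  series:
    - [0.16,-0.01,-0.01,0,0.64,-0.77]
    - [0.16,-0.01,0,0,0.64,-0.77]
    - [0.16,0,0,0,0.64,-0.77]
    - [0.16,0,0.01,0,0.64,-0.77]
    - [0,0,0,0,0,0]

```text
time_s: 10.9
ee_pos: [0.6191, -0.0864, 0.1451]
eef_rot: [[-0.066, 0.764, 0.642], [0.998, 0.052, 0.041], [-0.002, 0.643, -0.766]]
contact_force: [0.1, -0.0, -1.7]
width: 0.0514
finger_force: 31.4
```

```bash
python3 p.py 29 80 142.5 0 40;python3 - <<'E'
from plant import *; from h import *
import pickle
s=snapshot("scene");cv2.imwrite("pics/s6.png",cv2.resize(s["image"][120:340,180:400],(600,600)))
w=snapshot("wrist");cv2.imwrite("pics/w6.png",w["image"])
E
```

```text
t 10.9 joints [-0.22  0.09 -0.75  0.05  0.18  1.34] rack grasp now mm [ 30.3 -20.4 142.8] w 51.4 F [ 0.1 -0.  -1.7] ff 31.4
shift in tool now [ 2.51 -0.03 -0.02] turn [0.   0.04 0.  ] shift if turned first [ 2.51 -0.03 -0.01]
```

View pics/s6.png

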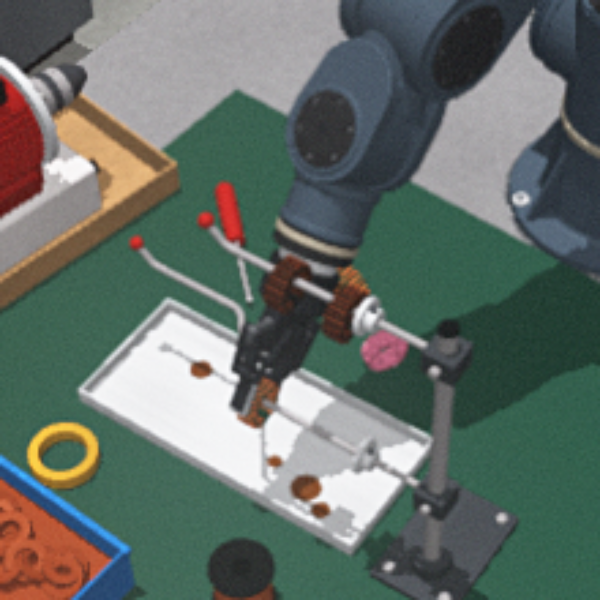

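The scene view shows the core on the last leg at (258,405), with the gripper leaning clear of the upper rod and both dark cores in place. I've now used my 10 pictures, so I'll go on by numbers and slide towards the collar.

>>> play_rows:
  series:
    - [0.25,0,0,0,0,0]
    - [0.25,0,0,0,0,0]
    - [0.25,0,0,0,0,0]
    - [0.25,0,0,0,0,0]
    - [0.25,-0.01,-0.01,0,0,0]
    - [0.25,-0.01,-0.01,0,0,0]
    - [0.25,0,0,0,0,0]
    - [0.25,0,0,0,0,0]
    - [0.25,0,0,0,0,0]
    - [0.25,0,0,0,0,0]
    - [0,0,0,0,0,0]

```text
time_s: 12.38
ee_pos: [0.6109, 0.0145, 0.145]
eef_rot: [[-0.07, 0.764, 0.642], [0.998, 0.055, 0.043], [-0.002, 0.643, -0.766]]
contact_force: [0.2, 0.1, -1.3]
width: 0.0514
finger_force: 31.4
```

>>> play_rows:
  series:
    - [0.06,0,0,0,0,0]
    - [0.06,0,0,0,0,0]
    - [0.06,0,0,0,0,0]
    - [0.05,0,0,0,0,0]
    - [0,0,0,0,0,0]

```text
time_s: 13.0
ee_pos: [0.6103, 0.023, 0.145]
eef_rot: [[-0.069, 0.764, 0.642], [0.998, 0.054, 0.043], [-0.002, 0.643, -0.766]]
contact_force: [-0.3, -0.3, -1.4]
width: 0.0515
finger_force: 31.4
```

```bash
python3 p.py 29 96 142.5 0 40
```

```text
t 13.0 joints [ 0.02  0.05 -0.8   0.02  0.03  1.54] rack grasp now mm [ 28.9  89.4 142.7] w 51.5 F [-0.3 -0.3 -1.4] ff 31.4
shift in tool now [ 0.16 -0.    0.  ] turn [0.01 0.01 0.03] shift if turned first [ 0.16 -0.    0.01]
```

>>> play_rows:
  series:
    - [0.03,0,0,0,0,0]
    - [0.03,0,0,0,0,0]
    - [0.03,0,0,0,0,0]
    - [0.03,0,0,0,0,0]
    - [0,0,0,0,0,0]

```text
time_s: 13.62
ee_pos: [0.6099, 0.0278, 0.145]
eef_rot: [[-0.069, 0.764, 0.642], [0.998, 0.054, 0.043], [-0.002, 0.643, -0.766]]
contact_force: [0.5, 0.3, -1.2]
width: 0.0513
finger_force: 31.4
```

>>> play_rows:
  series:
    - [0.03,0,0,0,0,0]
    - [0,0,0,0,0,0]

```text
time_s: 13.88
ee_pos: [0.6099, 0.0289, 0.145]
eef_rot: [[-0.069, 0.764, 0.642], [0.998, 0.054, 0.043], [-0.002, 0.643, -0.766]]
contact_force: [-0.1, 0.8, -1.0]
width: 0.0509
finger_force: 31.4
```

Grasp y is now about 95.4 with no contact yet, so I'll keep creeping.

>>> play_rows:
  series:
    - [0.03,0,0,0,0,0]
    - [0,0,0,0,0,0]

```text
time_s: 14.12
ee_pos: [0.6098, 0.0302, 0.1449]
eef_rot: [[-0.069, 0.764, 0.642], [0.998, 0.054, 0.043], [-0.002, 0.643, -0.766]]
contact_force: [-0.4, -0.1, -1.1]
width: 0.0513
finger_force: 31.4
```

>>> play_rows:
  series:
    - [0.03,0,0,0,0,0]
    - [0,0,0,0,0,0]

```text
time_s: 14.38
ee_pos: [0.6097, 0.031, 0.145]
eef_rot: [[-0.068, 0.764, 0.642], [0.998, 0.054, 0.042], [-0.003, 0.643, -0.766]]
contact_force: [0.1, -4.3, -0.9]
width: 0.0513
finger_force: 31.5
```

Contact with the collar at 4 N. I'll lower the core onto the rod.

>>> play_rows:
  series:
    - [0,-0.06,0.07,0,0,0]
    - [0,-0.06,0.07,0,0,0]
    - [0,0,0,0,0,0]

```text
time_s: 14.75
ee_pos: [0.6096, 0.031, 0.1372]
eef_rot: [[-0.068, 0.764, 0.642], [0.998, 0.054, 0.042], [-0.003, 0.643, -0.766]]
contact_force: [2.2, -4.5, -2.3]
width: 0.0511
finger_force: 31.8
```

>>> play_rows:
  series:
    - [0,-0.03,0.04,0,0,0]
    - [0,-0.02,0.02,0,0,0]
    - [0,0,0,0,0,0]

```text
time_s: 15.12
ee_pos: [0.61, 0.0311, 0.1348]
eef_rot: [[-0.069, 0.763, 0.643], [0.998, 0.054, 0.042], [-0.003, 0.644, -0.765]]
contact_force: [-3.1, -5.3, 7.6]
width: 0.0512
finger_force: 32.8
```

```bash
python3 p.py 29 96 132.4 0 40
```

```text
t 15.12 joints [ 0.04  0.06 -0.82 -0.01  0.01  1.55] rack grasp now mm [ 29.2  97.5 132.5] w 51.2 F [-3.1 -5.3  7.6] ff 32.8
shift in tool now [-0.04 -0.   -0.  ] turn [0.02 0.02 0.02] shift if turned first [-0.04 -0.   -0.  ]
```

>>> play_rows:
  series:
    - [0,0,0,0,0,0]
    - [0,0,0,0,0,0]
    - [0,0,0,0,0,0]
    - [0,0,0,0,0,0]
    - [0,0,0,0,0,0]
  jaw: 76

```text
time_s: 15.75
ee_pos: [0.6096, 0.0313, 0.1344]
eef_rot: [[-0.069, 0.764, 0.642], [0.998, 0.054, 0.043], [-0.002, 0.643, -0.766]]
contact_force: [1.0, 0.3, 0.8]
width: 0.076
finger_force: 0.0
```

Run:
```python
from plant import *; from h import *
st=state();s=snapshot("wrist");T=s["tool_from_camera"]
s["rotation"]=st["eef_rot"]@T[:3,:3]; s["xyz"]=st["ee_pos"]+st["eef_rot"]@T[:3,3]
p=json.load(open("rack.json"));R,o=rackT(p)
h=cv2.cvtColor(s["image"],cv2.COLOR_BGR2HSV);m=cv2.inRange(h,(5,90,60),(20,255,255));m[:240]=0;m[400:]=0;m[:,:230]=0;m[:,410:]=0
n,l,stt,c=cv2.connectedComponentsWithStats(cv2.dilate(m,np.ones((5,5))));print(stt[1:][stt[1:,4]>200],st["width"],st["contact_force"].round(1),st["time_s"])
cv2.imwrite("pics/w7.png",s["image"])
```

```text
[[ 342  238   56   36 1093]
 [ 243  278   50   93 3482]
 [ 339  308   43   61 1797]
 [ 293  314   15   59  770]
 [ 309  318   14   56  717]
 [ 325  320   14   52  677]] 0.07596159428421195 [1.  0.3 0.8] 15.75
```

>>> play_rows:
  series:
    - [0,0,-0.15,0,0,0]
    - [0,0,-0.25,0,0,0]
    - [0,0,-0.4,0,0,0]
    - [0,0,-0.5,0,0,0]
    - [0,0,-0.5,0,0,0]
    - [0,0,-0.5,0,0,0]
    - [0,0,-0.5,0,0,0]
    - [0,0,-0.5,0,0,0]
    - [0,0,-0.5,0,0,0]
    - [0,0,-0.5,0,0,0]
    - [0,0,0,0,0,0]

```text
time_s: 17.18
ee_pos: [0.4992, 0.0239, 0.268]
eef_rot: [[-0.069, 0.762, 0.644], [0.998, 0.054, 0.043], [-0.002, 0.646, -0.764]]
contact_force: [0.3, 0.6, -0.0]
width: 0.0759
finger_force: 0.0
```

Run:
```python
from plant import *; from h import *; import pickle
st=state();s=snapshot("wrist");T=s["tool_from_camera"]
s["rotation"]=st["eef_rot"]@T[:3,:3]; s["xyz"]=st["ee_pos"]+st["eef_rot"]@T[:3,3]
p=json.load(open("rack.json"));R,o=rackT(p)
pr=lambda P:proj(s,(np.array(P)/1e3)@R.T+o)
e=pr([(30,100,129),(30,90,129),(30,110,140)]);print("expect core, near face, stop",e.round(0).tolist())
h=cv2.cvtColor(s["image"],cv2.COLOR_BGR2HSV);m=cv2.inRange(h,(5,90,60),(20,255,255))
w=np.zeros_like(m);x,y=e[0].astype(int);w[max(0,y-55):y+55,max(0,x-60):x+60]=255
m=cv2.morphologyEx(m&w,cv2.MORPH_CLOSE,np.ones((9,9)))
n,l,q,c=cv2.connectedComponentsWithStats(m)
for i in range(1,n):
    if q[i,4]>100: print(q[i],c[i].round(1),"rack@129",((plane(s,[c[i]],.129)[0]-o)@R*1e3).round(1))
g=cv2.cvtColor(s["image"],cv2.COLOR_BGR2GRAY)
d=pickle.load(open("d0.pkl","rb"))
for n in("top","scene"):
    z=snapshot(n);df=cv2.absdiff(z["image"],d[n]["image"]).max(2);print(n)
    hh=cv2.cvtColor(z["image"],cv2.COLOR_BGR2HSV)
    roi=(300,180,450,340) if n=="top" else (215,190,380,400)
    mm=cv2.inRange(hh,(6,81,0),(19,255,255));k=np.zeros_like(mm);k[roi[1]:roi[3],roi[0]:roi[2]]=255
    N,l,q,c=cv2.connectedComponentsWithStats(mm&k)
    for i in range(1,N):
        if q[i,4]>12: print(q[i],c[i].round(1))
    print("exp core",proj(z,(np.array([(30,100,129)])/1e3)@R.T+o).round(1))
print(st["contact_force"],st["time_s"],st["ee_pos"])
```

```text
expect core, near face, stop [[315.0, 222.0], [315.0, 233.0], [323.0, 212.0]]
[ 283  200   81   48 2029] [320.5 224. ] rack@129 [ 37.   96.8 129. ]
top
[317 180  16   3  36] [324.5 180.8]
[341 192  12  25 235] [347.  203.6]
[306 194  12  39 345] [311.9 211.9]
[325 222   6   6  32] [327.5 224.5]
[334 225  12  11 108] [339.8 229.9]
[358 231   5   4  17] [359.9 232.6]
[380 318  31  15 365] [395.1 324.7]
exp core [[311.8 221.4]]
scene
[215 190  28  19 264] [224.6 196.1]
[277 213  39  33 474] [297.5 225.4]
[250 253   8   5  33] [253.2 255.1]
[302 278  13  19 106] [307.1 286.9]
[278 287   5   4  16] [280.2 288.7]
[287 295  11   9  74] [291.8 298.5]
[294 305   7   5  26] [297.1 306.8]
[215 321   5   9  26] [216.3 325. ]
[259 334  21  15 203] [269.3 342. ]
[333 376  22  16 170] [343.3 385.5]
[304 390  21  10 113] [313.2 396.1]
[335 394  13   4  13] [341.  396.5]
exp core [[307.9 287.3]]
[ 0.2969908   0.64984119 -0.0298696 ] 17.175 [0.4991853  0.02390122 0.26796778]
```

Run:
```python
from plant import *; from h import *
st=state();s=snapshot("wrist");T=s["tool_from_camera"]
s["rotation"]=st["eef_rot"]@T[:3,:3]; s["xyz"]=st["ee_pos"]+st["eef_rot"]@T[:3,3]
p=json.load(open("rack.json"));R,o=rackT(p)
print("pred lowest-visible face edges y", [proj(s,(np.array([(30,y,129)])/1e3)@R.T+o)[0].round(1).tolist() for y in (90,110)], "ring top rim",[proj(s,(np.array([(30-16.7,y,129+19.9)])/1e3)@R.T+o)[0].round(1).tolist() for y in (90,110,116)])
b=s["image"]
for x in (290,300,308,330,336):
    print(x,[tuple(map(int,b[y,x])) for y in range(192,246,2)])
```

```text
pred lowest-visible face edges y [[316.9, 233.1], [316.9, 211.1]] ring top rim [[316.8, 241.1], [316.8, 217.2], [316.8, 209.8]]
290 [(81, 97, 59), (82, 97, 59), (83, 98, 60), (82, 97, 59), (82, 98, 60), (82, 98, 60), (81, 97, 58), (86, 100, 49), (50, 84, 157), (52, 83, 146), (56, 89, 151), (80, 126, 223), (69, 110, 193), (56, 90, 156), (56, 89, 154), (56, 87, 150), (53, 83, 143), (50, 80, 135), (50, 78, 130), (48, 75, 127), (51, 81, 136), (52, 86, 161), (77, 93, 76), (82, 97, 58), (83, 98, 59), (83, 98, 59), (82, 98, 59)]
300 [(82, 97, 58), (82, 97, 59), (82, 97, 59), (82, 97, 59), (83, 98, 60), (81, 97, 57), (84, 99, 61), (25, 35, 12), (35, 48, 14), (37, 64, 99), (32, 52, 88), (84, 132, 232), (109, 163, 255), (107, 161, 255), (107, 161, 255), (103, 154, 252), (105, 160, 255), (104, 158, 255), (100, 152, 253), (94, 144, 248), (97, 151, 254), (96, 148, 253), (93, 146, 254), (81, 112, 167), (82, 96, 56), (82, 97, 58), (82, 98, 59)]
308 [(81, 97, 57), (82, 98, 58), (81, 96, 57), (81, 97, 57), (80, 97, 56), (122, 117, 120), (117, 115, 115), (130, 127, 126), (157, 154, 154), (159, 155, 15
[... 418 characters left out ...]
5, 171, 170), (172, 177, 198), (53, 93, 184), (64, 102, 185), (66, 103, 185), (63, 101, 185), (62, 101, 186), (61, 97, 182), (62, 98, 183), (67, 106, 191), (69, 107, 192), (69, 108, 192), (69, 109, 207), (46, 80, 154), (23, 41, 84), (23, 21, 17), (61, 72, 41)]
336 [(132, 128, 130), (175, 172, 171), (108, 105, 104), (62, 58, 56), (65, 60, 58), (52, 47, 46), (155, 152, 151), (106, 103, 103), (185, 182, 182), (179, 176, 175), (237, 234, 232), (172, 184, 235), (98, 155, 255), (101, 156, 255), (101, 156, 255), (101, 156, 255), (100, 155, 255), (99, 154, 255), (100, 154, 255), (98, 153, 255), (98, 153, 255), (98, 152, 255), (92, 143, 246), (35, 55, 104), (36, 58, 107), (32, 54, 103), (57, 63, 36)]
```

The collar's grey rim directly borders the copper with no gap, and the dark cores haven't moved. The gripper is clear, so I'm handing in.

```bash
python3 -c "
from plant import *
print(close_job())"
```

```text
the job is handed in; nothing more can be done
None
```

The core hangs by itself against the stop collar, with no gap seen in the wrist image; both drying cores read unmoved, the gripper was clear, and I handed the job in at about 17 s of robot time (no verdict came back).

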